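# Load the spring balance to its mark

## Robot

A 6-joint arm with a two-finger parallel gripper is mounted at the origin on the work surface. World frame = base frame: x ahead of the robot, y to its left, z up, the work surface at z = 0. Lengths are in m, angles in rad, forces in N, time in s.
With the tool pointing down it reaches from about 0.35 to 0.975 m from the base axis. Payload 17.4 kg.
Tool frame: the origin (TCP) lies at the very end of the fingers, on their centre line; the grasp point (between the pads) lies 19 mm behind it (robot.grip_depth is the distance from the TCP to the grasp point, in m); z points along the fingers, y is the line along which they close (so a half turn about z gives the same grasp; the last joint's range is limited). The gripper opens to 85 mm and grips with 20 to 120 N. Pads are 22 mm wide; open, the fingers measure 114 mm over their backs; the gripper's body (76 mm by 85 mm) begins 54 mm behind the grasp point. The pads swing forward as they close: fully open they stand 13 mm farther back than shut.
Start: joints at [-1.152, 0.116, 1.442, -0, 1.584, -0.038], TCP at [0.298, -0.606, 0.203] pointing down, gripper open.
Joint ranges: [-2.83, 2.83], [-0.83, 2.19], [0.07, 2.5], [-1.14, 4.28], [0.01, 3], [-2.97, 2.97]. Speed limits (rad/s): [1.89, 1.89, 2.22, 3.14, 3.14, 3.14].

## Interface

Orientations are given as a unit quaternion [w, x, y, z].
In Python, from bench import robot, cams, ticket, sensors gives the robot as it stands (robot), with the cameras (cams), the job (ticket) and the readings (sensors).
- The arm moves only by the shell command python3 jog.py [OPENING] [FORCE], which reads ROWS from standard input. ROWS is a JSON list of rows, 1 to 12 of them, each written [[dx, dy, dz], turn]: dx, dy, dz in m, then a turn about the tool's z in rad; each row shifts and turns the commanded pose from where the row before left it, along the tool's axes as they then stand; what a row does not reach is not made up. A row lasts 1/10 s, in which the tool goes at most 0.05 m and 0.15 rad, less where a joint would pass 70% of its speed; a pose out of reach is approached as far as the arm can. OPENING is the finger opening in m, set as the command begins (- or left out keeps the last). The fingers move at their own pace and stop on an object; FORCE is the grip in N (left out, the last holds). Time passes only in rows, so rows that do not move let the fingers close. It prints the time, the measured TCP pose, the force, the opening and the grip force at its end. Input that does not fit is refused with a message, and nothing moves.
- sensors.sense(): the state, without advancing time (a new reading comes with each control period).
- cams.capture(name): name is "scene" or "top" or "wrist"; returns the picture (480x640x3 uint8, red, green, blue); there is no depth.
- cams.camera_model(name): a dict with "vfov" (degrees; the focal length in pixels is half the picture's height over the tangent of half this angle, whatever the lens; pixels are square), "cx", "cy" (the principal point, pixels), "T" (4x4, takes a point from camera to world coordinates). Camera axes: x right, y down, z forward; pixel columns grow to the right and rows downward; lengths in m; the calibration is good to about 2 mm. A picture is of the moment at which its call begins: read the wrist's pose just before it. camera_model takes no time and is no camera call; for the wrist camera it gives the pose at the moment of the call.
- ticket.close_job(): hands the job in; it is judged then, once.
The state is a dict: "time": time; "joint_positions": joint angles; "joint_velocities": joint speeds; "joint_efforts": joint torques, N m; "tcp_pos": TCP position; "ee_rot": TCP orientation; "contact_force": force on the tool from outside, world axes, zero at the start; "torque": the same for the moment, N m; "finger_gap": finger opening in m; "gripper_force": force on a finger pad.
Only numpy, scipy, OpenCV 4.12 (cv2) and the standard library are available. Lean on these libraries where they do the work, as an engineer would, in place of code of your own. Each camera call takes 0.05 s, during which the arm holds its last target. There are 200 camera calls.

## Task

Without lifting them, push the steel check weights one at a time from the shelf of the spring balance onto its sprung pan, until the pan has sunk so far that the dial needle comes to rest between the two prongs of the marker. Choose large and small weights so that the needle does not end beyond the prongs; the weights used must lie flat on the pan, clear of the shelf, and the others stay flat on the shelf. Do not turn the marker and leave everything else on the bench where it is.

Things in the scene. Friction and masses are not known exactly. Their poses are not given: they have to be found in the camera images.
- balance: spring balance fixed on the bench, 260 mm deep (x), 440 mm wide (y). Origin: on the bench, below the edge between shelf and pan; its x points from the shelf across that edge to the pan, y along the edge, z up
- shelf_centre (a point): centre of the shelf's top: flat plate without rims, 85 mm above the bench, 130 mm deep (balance x -130 to 0 mm), y -220 to 220 mm. The five weights start on it side by side in a row along y, 62 mm apart, centres 58 to 80 mm before the edge, in any order
- dial_centre (a point): centre of the round dial's face (116 mm across), beside the pan's +y end, 95 mm above the bench, top at 145 mm; the face looks away from the shelf and is tilted upward
- pan (a joint): how far the sprung pan has sunk, m; 0 empty, grows downward, stop at 0.022. Guided straight down without tilting, 1226 N/m; settles within about 0.5 s
- needle (a joint): angle of the black dial needle, rad; 0 with the pan empty, turns clockwise (seen facing the dial) by 0.125 rad for each mm the pan sinks, driven by the pan only
- marker (a joint): angle of the dark two-pronged marker on the dial, rad, on the same scale as the needle: the needle stands midway between the prongs when needle equals marker. The needle is clear of both prongs within +-0.17 rad of the middle. Stiff; set beforehand (0.85 to 1.55)
- needle_tip (a point): tip of the needle, 45 mm from the dial's centre
- mark (a point): point midway between the marker's two prongs, 45 mm from the dial's centre, where the needle tip is to come to rest
- pan_centre (a point): centre of the top of the pan (sinks with it): flat steel plate right beyond the edge, balance x 3 to 115 mm, y -162 to 162 mm, 1.5 mm below the shelf when empty, with an 11 mm high rim along its far side and both ends, none at the shelf side
- large_a: large check weight: plain steel slab 70 x 46 x 22 mm (its x, y, z), about 0.56 kg (hidden, +-15%); lies flat on the shelf at the start, x pointing about towards the pan. Origin: centre of its underside. On the pan it turns the needle by 0.47 to 0.64 rad
- small_a: small check weight: plain steel slab 66 x 30 x 16 mm (its x, y, z), about 0.25 kg (hidden, +-15%); lies flat on the shelf at the start, x pointing about towards the pan. Origin: centre of its underside. On the pan it turns the needle by 0.21 to 0.29 rad
- small_b: small check weight: plain steel slab 66 x 30 x 16 mm (its x, y, z), about 0.25 kg (hidden, +-15%); lies flat on the shelf at the start, x pointing about towards the pan. Origin: centre of its underside. On the pan it turns the needle by 0.21 to 0.29 rad
- large_b: large check weight: plain steel slab 70 x 46 x 22 mm (its x, y, z), about 0.56 kg (hidden, +-15%); lies flat on the shelf at the start, x pointing about towards the pan. Origin: centre of its underside. On the pan it turns the needle by 0.47 to 0.64 rad
- small_c: small check weight: plain steel slab 66 x 30 x 16 mm (its x, y, z), about 0.25 kg (hidden, +-15%); lies flat on the shelf at the start, x pointing about towards the pan. Origin: centre of its underside. On the pan it turns the needle by 0.21 to 0.29 rad
- heat_sink: finned aluminium heat sink 36 x 36 x 20 mm, lying on the shelf beyond the row's +y end; not a weight, leave alone. Origin: centre of its underside
- adapter: small brass coaxial adapter, 22 mm across, 30 mm high, on the shelf beyond the row's -y end; leave alone. Origin: centre of its underside
- screwdriver: screwdriver 170 mm long lying on the bench; leave alone
- mug: white mug, 80 mm across, 90 mm high, on the bench; leave alone
- sensor_box: white sensor box 75 x 50 x 26 mm with a connector at each end, on the bench; leave alone

How it is judged:
By the outcome, as a careful person would: the job done as asked, in the order asked, and still so for the second after the job is handed in, with the robot touching nothing.
It also fails if it takes over 58 s, if anything falls off the work surface, if the arm or the gripper's body presses on something with over 40 N, if the wrist force passes 120 N, or if a joint passes its speed limit or range.

## Working session

There is one attempt and no reset: what is moved stays moved. The work goes in short steps, Python scripts to look and compute and a shell command to move; the robot and the scene stay as the last step left them, time stands still between calls to the robot, and variables do not carry over. Pictures are saved under pics/ and viewed, at most 10 in all, crops included, and the job is handed in when it is done.

```bash
ls; mkdir -p pics
python3 - <<'E'
from bench import robot, cams, ticket, sensors
import cv2
for n in("scene","top"):
    im=cams.capture(n); cv2.imwrite(f"pics/{n}0.png",im[:,:,::-1])
    m=cams.camera_model(n); print(n,m)
s=sensors.sense(); print(s["time"],s["tcp_pos"],s["ee_rot"],s["contact_force"],s["finger_gap"])
E
```

```text
bench.py
jog.py
pics
scene {'vfov': 55.18019512386281, 'cx': 325.83723820528047, 'cy': 238.44424915652056, 'T': array([[-0.21190284,  0.74697732, -0.63017622,  1.19724292],
       [ 0.9772588 ,  0.1567467 , -0.14281352,  0.18488309],
       [-0.00790042, -0.64610785, -0.76320523,  0.91843694],
       [ 0.        ,  0.        ,  0.        ,  1.        ]])}
top {'vfov': 46.048884525229575, 'cx': 310.13169219971616, 'cy': 243.25023568095438, 'T': array([[ 0.00469835, -0.98836753,  0.15201171,  0.35868068],
       [-0.99984954, -0.00210475,  0.01721824,  0.02364668],
       [-0.016698  , -0.15206973, -0.9882287 ,  1.31537046],
       [ 0.        ,  0.        ,  0.        ,  1.        ]])}
0.1 [ 0.29764587 -0.60561093  0.20220869] [-5.21332494e-04  9.74030227e-01  2.26417392e-01 -9.52129875e-05] [ 0.32761078 -0.79207781  0.52074957] 0.08555194449212432
```

View pics/top0.png

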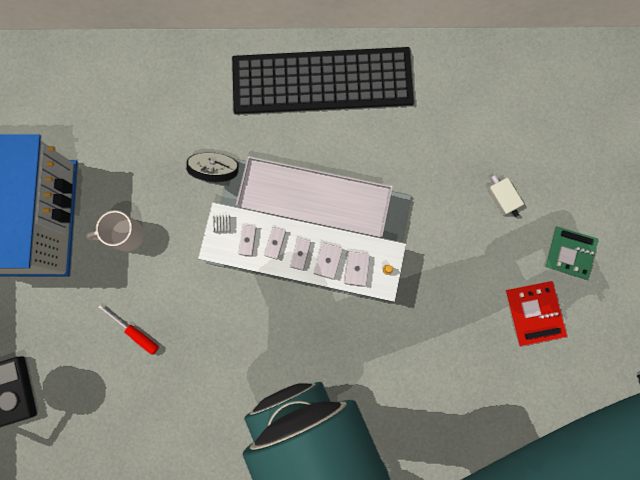

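View pics/scene0.png

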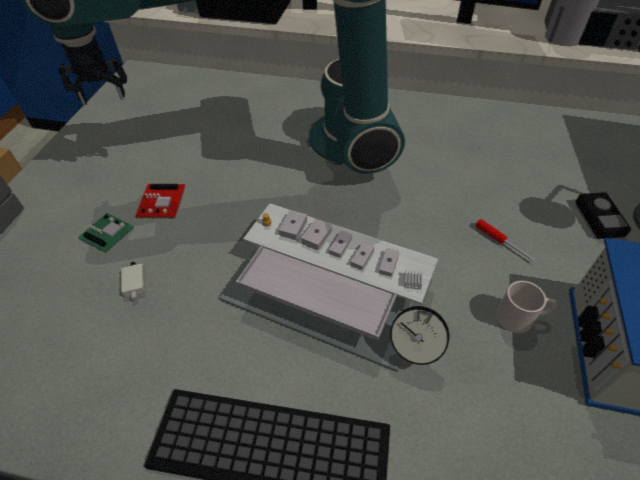

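Top view: the shelf corners are at about (214,203), (407,241), (396,302) and (199,261). The small weights are at (247,240), (275,242) and (301,253), the large ones at (328,260) and (357,268), and the dial at (212,163). In the scene view the dial is at (419,336).

```bash
cat > h.py <<'E'
import numpy as np, cv2
from bench import robot, cams, ticket, sensors
def ray(m,u,v):
    f=240/np.tan(np.radians(m["vfov"]/2)); T=m["T"]
    d=T[:3,:3]@np.array([(u-m["cx"])/f,(v-m["cy"])/f,1.]); return T[:3,3],d/np.linalg.norm(d)
def onz(m,u,v,z):
    o,d=ray(m,u,v); return o+d*(z-o[2])/d[2]
def tri(m1,p1,m2,p2):
    A=np.zeros((3,3));b=np.zeros(3);L=[]
    for m,p in((m1,p1),(m2,p2)):
        o,d=ray(m,*p);P=np.eye(3)-np.outer(d,d);A+=P;b+=P@o;L.append((o,P))
    x=np.linalg.solve(A,b); return x,max(np.linalg.norm(P@(x-o)) for o,P in L)
def proj(m,X):
    f=240/np.tan(np.radians(m["vfov"]/2)); T=m["T"]; c=T[:3,:3].T@(np.asarray(X)-T[:3,3]); return np.array([m["cx"]+f*c[0]/c[2],m["cy"]+f*c[1]/c[2]])
E
python3 - <<'E'
from h import *
t=cv2.imread("pics/top0.png");s=cv2.imread("pics/scene0.png")
a=cv2.resize(t[140:310,180:420],(800,567),interpolation=cv2.INTER_CUBIC);cv2.imwrite("pics/tc.png",a)
b=cv2.resize(s[295:375,375:465],(675,600),interpolation=cv2.INTER_CUBIC);cv2.imwrite("pics/dial.png",b)
for im,box in((t,(140,310,180,420)),(s,(195,340,215,450))):
    y0,y1,x0,x1=box;c=im[y0:y1,x0:x1];sat=c.max(2).astype(int)-c.min(2)
    w=((c.min(2)>225)).astype(np.uint8)
    w=cv2.morphologyEx(w,cv2.MORPH_CLOSE,np.ones((3,3)))
    cs,_=cv2.findContours(w,cv2.RETR_EXTERNAL,cv2.CHAIN_APPROX_NONE);k=max(cs,key=cv2.contourArea)
    h=cv2.convexHull(k);ap=cv2.approxPolyDP(h,6,True)
    print("shelf",(ap[:,0]+[x0,y0]).tolist(),cv2.contourArea(k))
    p=((c[:,:,2].astype(int)-c[:,:,1]>6)&(c.min(2)>120)).astype(np.uint8)
    cs,_=cv2.findContours(p,cv2.RETR_EXTERNAL,cv2.CHAIN_APPROX_NONE)
    for k in cs:
        if cv2.contourArea(k)>60: r=cv2.minAreaRect(k);print(np.round(np.array(r[0])+[x0,y0],1),np.round(r[1],1),round(r[2]))
E
```

```text
shelf [[373, 237], [258, 270], [199, 258], [213, 203]] 3488.5
[356.7 268.3] [21.7 32.4] 7
[327.6 260.2] [21.4 32.3] 16
[299.8 253.3] [13.6 29.9] 15
[274.4 242.5] [13.7 29.8] 17
[246.5 239.7] [13.6 29.8] 8
[314. 196.] [149.3  52. ] 12Traceback (most recent call last):
  File "<stdin>", line 9, in <module>
ValueError: max() iterable argument is empty
```

View pics/tc.png

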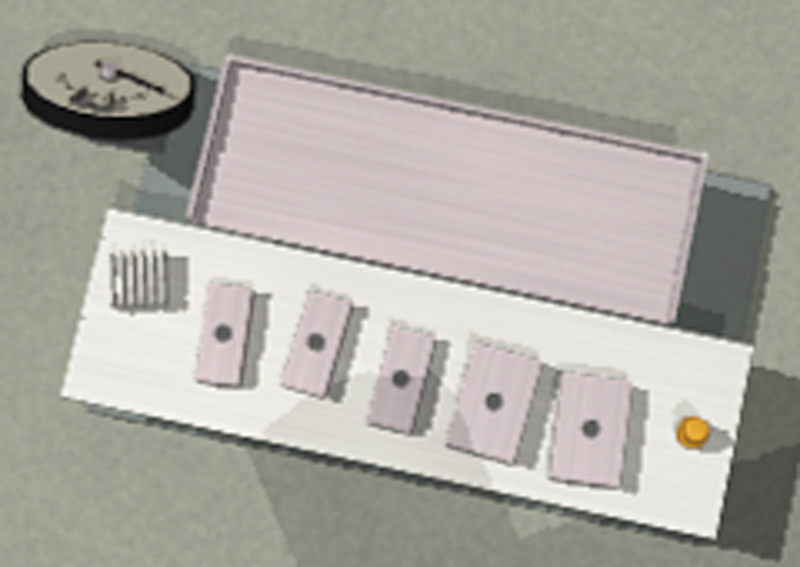

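View pics/dial.png

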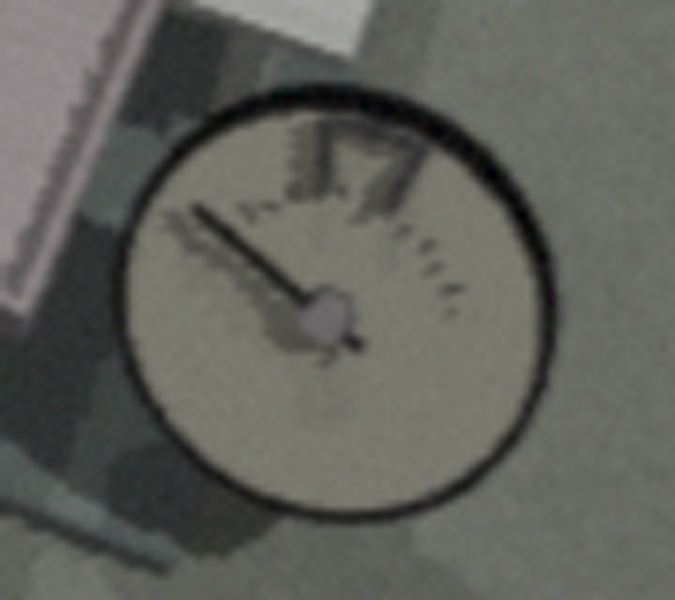

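The dial crop shows the hub at about (327,317), the needle tip at (195,207) and prong tips near (312,190) and (378,210). The marker is therefore roughly 1.1 rad ahead of the needle. Next I'll get the geometry by triangulation.

```bash
cat > geo.py <<'E'
from h import *
mt=cams.camera_model("top");ms=cams.camera_model("scene")
c=lambda p:np.array(p)/3.3333+[180,140]
top=[c(p) for p in((108,210),(752,347),(717,538),(63,397),(223,333),(316,342),(400,379),(494,402),(591,429))]
sc=[(424,299),(244,241),(262,205),(438,262),(388,262),(361,256),(339,243.5),(316,234),(292,224)]
X=np.array([tri(mt,a,ms,b)[0] for a,b in zip(top,sc)])
# pose from top view on measured plane
zs=0.085
C=np.array([onz(mt,*p,zs) for p in top[:4]])
ey=(C[0]-C[1]+C[3]-C[2])[:2];yaw=np.arctan2(ey[1],ey[0])-np.pi/2
ex=np.array([np.cos(yaw),np.sin(yaw)]);eyu=np.array([-ex[1],ex[0]])
O=C[:,:2].mean(0)+0.065*ex
def tobal(p): d=np.asarray(p)[:2]-O; return np.array([d@ex,d@eyu])
def toworld(x,y): return O+x*ex+y*eyu
E
python3 - <<'E'
from geo import *
np.set_printoptions(precision=4,suppress=True)
print(X); print([round(tri(mt,a,ms,b)[1],4) for a,b in zip(top,sc)])
print("yaw",yaw,"O",O,[tobal(p) for p in C])
for i,(p,h) in enumerate(zip(top[4:],(.016,.016,.016,.022,.022))):
    q=onz(mt,*p,zs+h); print(i,q[:2],tobal(q))
# dial
cd=lambda p:np.array(p)/7.5+[375,295]
n=np.array([ex[0],ex[1],0])
Dt,e=tri(mt,c((110,80)),ms,cd((335,312)));print("dial",Dt,e,tobal(Dt))
for tilt in(30,40,50,60):
    t=np.radians(tilt);N=np.array([*(ex*np.cos(t)),np.sin(t)]);U=np.array([*(-ex*np.sin(t)),np.cos(t)]);R=np.cross(U,N) 
    D=np.array([*toworld(*tobal(Dt)),.095])
    f=lambda p:(lambda o,d:o+d*((D-o)@N)/(d@N))(*ray(ms,*cd(p)))
    g=[f(p)-f((327,317)) for p in((195,207),(312,165),(405,180),(340,112),(325,520),(118,300),(557,310))]
    print(tilt,[(round(float(np.degrees(np.arctan2(v@R,v@U)))),round(float(1000*np.linalg.norm(v)))) for v in g])
s=sensors.sense();print(s["joint_positions"])
E
```

```text
[[ 0.6368  0.266   0.0917]
 [ 0.5479 -0.1654  0.0734]
 [ 0.4237 -0.1488  0.0754]
 [ 0.5138  0.2942  0.0705]
 [ 0.5541  0.1831  0.0922]
 [ 0.5485  0.1212  0.0909]
 [ 0.5239  0.0653  0.0927]
 [ 0.5084  0.0052  0.0947]
 [ 0.4907 -0.058   0.0966]]
[np.float64(0.0032), np.float64(0.0012), np.float64(0.0082), np.float64(0.0011), np.float64(0.0009), np.float64(0.0014), np.float64(0.0017), np.float64(0.0002), np.float64(0.0004)]
yaw -0.2102542850466267 O [0.5931 0.0489] [array([-0.0005,  0.2199]), array([-0.001 , -0.2187]), array([-0.129 , -0.2201]), array([-0.1295,  0.2189])]
0 [0.5526 0.1828] [-0.0676  0.1226]
1 [0.5467 0.1218] [-0.0605  0.0617]
2 [0.5225 0.0667] [-0.0728  0.0027]
3 [0.5068 0.0056] [-0.0753 -0.0603]
4 [ 0.4895 -0.0569] [-0.0793 -0.125 ]
dial [0.7268 0.266  0.0911] 0.0016810294573202634 [0.0854 0.2402]
30 [(-68, 45), (-21, 44), (10, 47), (-13, 60), (165, 61), (-109, 57), (64, 60)]
40 [(-69, 44), (-23, 41), (10, 44), (-14, 56), (163, 56), (-107, 56), (66, 59)]
50 [(-70, 44), (-24, 40), (10, 42), (-15, 54), (162, 53), (-107, 55), (67, 59)]
60 [(-70, 44), (-24, 40), (10, 42), (-15, 54), (162, 52), (-106, 55), (67, 59)]
[-1.1518  0.1165  1.4422  0.      1.584  -0.0378]
```

```bash
python3 - <<'E'
from geo import *
t=np.array([0.29764587,-0.60561093]);b=tobal(t);print(b, "move tool x,y:",-.132-b[0],-(-.0603-b[1]),toworld(-.132,-.0603))
E
echo '[[[0, 0, 0], 0.15], [[0, 0, 0], 0.15], [[0, 0, 0], 0.15], [[0, 0, 0], 0.15], [[0, 0, 0], 0.067]]' | python3 jog.py 0.012 40
```

```text
[-0.15234066 -0.70171856] move tool x,y: 0.02034065849906047 -0.6414185631097216 [0.45140815 0.01743696]
time: 0.6
tcp_pos: [0.2977, -0.6057, 0.2025]
ee_rot: [-0.0, 0.994, -0.108, -0.0]
contact_force: [-0.2, 0.2, -0.1]
finger_gap: 0.013
gripper_force: 0.0
```

```bash
echo '[[[0.005, -0.05, 0], 0], [[0.005, -0.05, 0], 0], [[0.005, -0.05, 0], 0], [[0.005, -0.05, 0], 0], [[0, -0.05, 0], 0], [[0, -0.05, 0], 0], [[0, -0.05, 0], 0], [[0, -0.05, 0], 0], [[0, -0.05, 0], 0], [[0, -0.05, 0], 0], [[0, -0.05, 0], 0], [[0, -0.05, 0], 0]]' | python3 jog.py; echo '[[[0, -0.041, 0], 0], [[0, 0, 0.04], 0], [[0, 0, 0.04], 0], [[0, 0, 0.02], 0], [[0, 0, 0], 0], [[0, 0, 0], 0], [[0, 0, 0], 0]]' | python3 jog.py
python3 - <<'E'
from geo import *
s=sensors.sense();print(tobal(s["tcp_pos"]),s["tcp_pos"][2],s["contact_force"])
E
```

```text
time: 1.8
tcp_pos: [0.4419, -0.0221, 0.2029]
ee_rot: [0.0, 0.994, -0.105, 0.0]
contact_force: [1.5, -1.5, 0.7]
finger_gap: 0.012
gripper_force: 0.0
time: 2.5
tcp_pos: [0.4514, 0.0158, 0.1046]
ee_rot: [-0.0, 0.994, -0.105, 0.001]
contact_force: [-0.9, -0.5, -0.2]
finger_gap: 0.0121
gripper_force: 0.0
[-0.13162833 -0.06185231] 0.10462184479039693 [-0.91943186 -0.53080692 -0.16812471]
```

```bash
echo '[[[0, 0, 0.008], 0], [[0, 0, 0.005], 0], [[0, 0, 0], 0], [[0, 0, 0], 0], [[0, 0, 0], 0]]' | python3 jog.py
python3 - <<'E'
from geo import *
cv2.imwrite("pics/w1.png",cams.capture("wrist")[:,:,::-1])
s=sensors.sense();print(tobal(s["tcp_pos"]),s["tcp_pos"][2],s["contact_force"])
E
```

```text
time: 3.0
tcp_pos: [0.4508, 0.016, 0.0901]
ee_rot: [-0.0, 0.994, -0.105, 0.0]
contact_force: [-0.4, 0.2, 0.6]
finger_gap: 0.012
gripper_force: 0.0
[-0.13224711 -0.06185373] 0.09012315180721693 [-0.14079183  0.36105648  0.25307401]
```

View pics/w1.png

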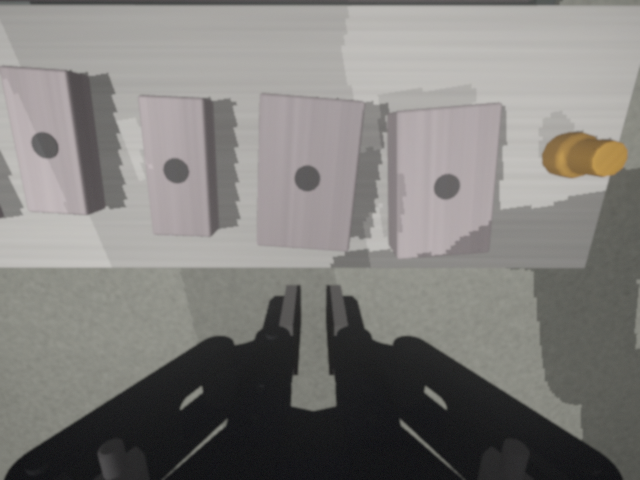

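The wrist view shows the first large weight with its dot at (307,178) and its rear edge from (258,245) to (350,250). The shelf's rear edge is at row 268, and the fingertips at (313,285) are just behind it.

Run:
```python
from geo import *
np.set_printoptions(precision=4,suppress=True)
m=cams.camera_model("wrist");s=sensors.sense()
print("tcp px",proj(m,s["tcp_pos"]))
for n,p,z in(("edge",(200,268),.085),("edge",(500,268),.085),("fredge",(340,6),.085),("L3dot",(307,178),.107),("L3 rl",(258,245),.107),("rr",(350,250),.107),("L4dot",(447,186),.107),("S2dot",(176,170),.101),("S1dot",(45,145),.101)): print(n,tobal(onz(m,*p,z)))
for p,z in((4+4-1,0),):pass
mt2=cams.camera_model("top")
for n,p,i in(("L3",(307,178),7),("L4",(447,186),8),("S2",(176,170),6),("S1",(45,145),5)): print(n,tri(m,p,mt2,top[i]))
print("edge rear tri z",tri(m,(584,268),mt2,top[2]))
```

```text
tcp px [312.8549 276.5712]
edge [-0.1293  0.0026]
edge [-0.1292 -0.1687]
fredge [-0.0008 -0.0741]
L3dot [-0.0751 -0.0592]
L3 rl [-0.1076 -0.0351]
rr [-0.1102 -0.0801]
L4dot [-0.0787 -0.1237]
S2dot [-0.0722  0.0028]
S1dot [-0.0609  0.062 ]
L3 (array([0.5071, 0.0061, 0.1063]), np.float64(0.0005790633220685715))
L4 (array([ 0.4897, -0.0569,  0.1041]), np.float64(0.00018041380843172725))
S2 (array([0.5228, 0.0668, 0.1005]), np.float64(0.0002626304632923145))
S1 (array([0.5465, 0.1217, 0.1016]), np.float64(0.00011993482933725579))
edge rear tri z (array([ 0.4204, -0.1392,  0.0821]), np.float64(0.0009773903385620992))
```

```bash
echo '[[[0, -0.0025, 0.0015], 0], [[0.01, 0, 0], 0], [[0.015, 0, 0], 0], [[0.015, 0, 0], 0], [[0.015, 0, 0], 0], [[0.015, 0, 0], 0], [[0.015, 0, 0], 0], [[0.015, 0, 0], 0], [[0.01, 0, 0], 0], [[0.01, 0, 0], 0], [[0.008, 0, 0], 0], [[0, 0, 0], 0]]' | python3 jog.py
python3 - <<'E'
from geo import *
cv2.imwrite("pics/w2.png",cams.capture("wrist")[:,:,::-1])
s=sensors.sense();print(tobal(s["tcp_pos"]),s["tcp_pos"][2],s["contact_force"])
print(proj(cams.camera_model("wrist"),s["tcp_pos"]))
E
```

```text
time: 4.25
tcp_pos: [0.5771, -0.0085, 0.0883]
ee_rot: [0.0, 0.994, -0.105, -0.0]
contact_force: [-0.7, -0.2, -0.2]
finger_gap: 0.0123
gripper_force: 0.0
[-0.00422138 -0.05938151] 0.08829684343976882 [ 0.03339179  0.28370273 -0.71909188]
[312.8694992  276.59617425]
```

View pics/w2.png

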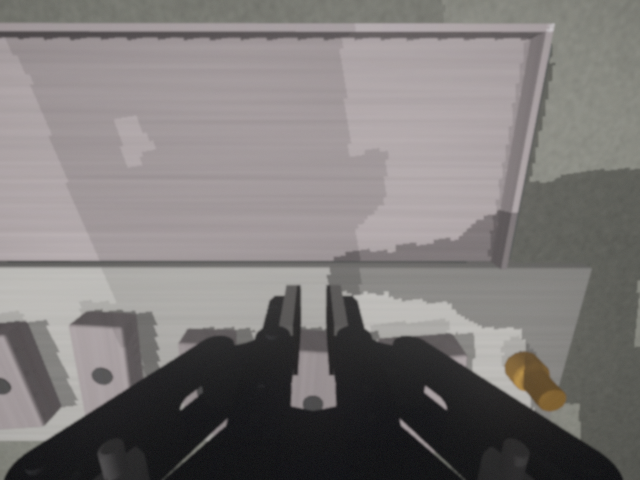

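The picture shows an empty pan and the weight still on the shelf beneath the fingers, with a dot at (313,403). So the fingers passed over it. I need to check the fingertip height.

Run:
```python
from geo import *
np.set_printoptions(precision=4,suppress=True)
m=cams.camera_model("wrist");s=sensors.sense();print(m["T"])
for h in(0,.01,.02,.03,.04): print(h,proj(m,s["tcp_pos"]+[0,0,h]),proj(m,[*toworld(.0068,-.0594),s["tcp_pos"][2]+h]))
print(tobal(onz(m,313,403,.107)),tobal(onz(m,102,376,.101)))
im=cams.capture("scene");cv2.imwrite("pics/s2.png",cv2.resize(im[150:360,220:460,::-1],None,fx=2.85,fy=2.85,interpolation=cv2.INTER_CUBIC))
```

```text
[[-0.2081 -0.9303 -0.302   0.6533]
 [-0.9781  0.1978  0.0646 -0.0248]
 [-0.0004  0.3089 -0.9511  0.2582]
 [ 0.      0.      0.      1.    ]]
0 [312.8695 276.5962] [312.9128 258.2418]
0.01 [312.852  284.5503] [312.8974 265.3429]
0.02 [312.8325 293.4114] [312.8802 273.2707]
0.03 [312.8107 303.344 ] [312.8608 282.1784]
0.04 [312.7861 314.5551] [312.8389 292.2596]
[-0.0745 -0.0595] [-0.0611  0.062 ]
```

View pics/s2.png

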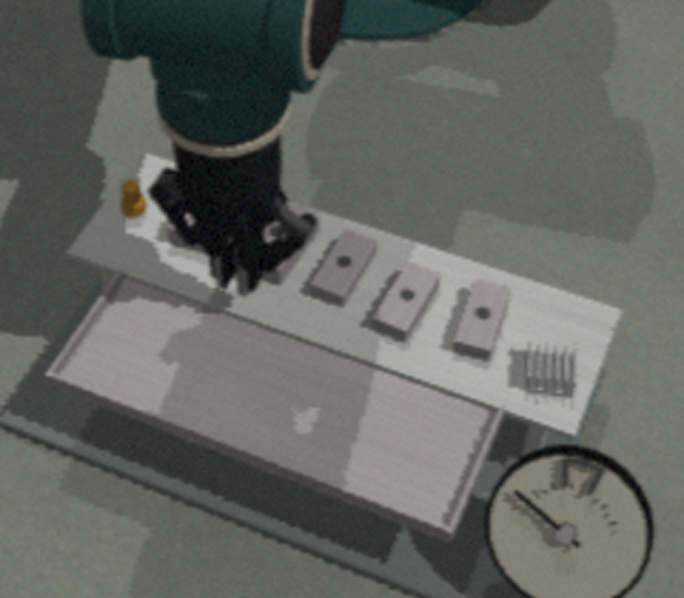

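The scene view shows the fingertips near the shelf's front edge at crop (240,285), with the weight behind them. I'll triangulate the real fingertip.

Run:
```python
from geo import *
np.set_printoptions(precision=4,suppress=True)
m=cams.camera_model("wrist");s=sensors.sense()
for w in((313,285),(297,286),(334,286)):
  for p in((228,285),(245,292),(236,288)):
    x,e=tri(m,w,ms,np.array(p)/2.85+[220,150]);print(w,p,x,tobal(x),e)
print(robot.grip_depth,proj(ms,s["tcp_pos"]),[(proj(ms,s["tcp_pos"])-[220,150])*2.85],s["finger_gap"])
```

```text
(313, 285) (228, 285) [ 0.5911 -0.0114  0.1303] [ 0.0107 -0.0593] 0.0003191868206979741
(313, 285) (245, 292) [ 0.5724 -0.0061  0.0968] [-0.0088 -0.058 ] 0.003229496329531642
(313, 285) (236, 288) [ 0.5826 -0.0089  0.1153] [ 0.0018 -0.0587] 0.001742716648471908
(297, 286) (228, 285) [ 0.5996 -0.0075  0.1433] [ 0.0181 -0.0538] 0.0011346055902563272
(297, 286) (245, 292) [ 0.5829 -0.0013  0.1129] [ 0.0005 -0.0512] 0.0013258153046694283
(297, 286) (236, 288) [ 0.5919 -0.0047  0.1296] [ 0.01   -0.0526] 8.672500399020082e-05
(334, 286) (228, 285) [ 0.5762 -0.0179  0.1086] [-0.0025 -0.0688] 0.0023125966096137936
(334, 286) (245, 292) [ 0.5538 -0.0141  0.0696] [-0.0253 -0.0698] 0.0058705847995445225
(334, 286) (236, 288) [ 0.5661 -0.0161  0.0911] [-0.0128 -0.0692] 0.0040251316269259724
0.0187 [303.7607 256.8742] [array([238.7181, 304.5915])] 0.01194523432417875
```

```bash
echo '[[[-0.016, 0, 0], 0], [[0, 0, 0.004], 0], [[0, 0, 0.004], 0], [[0, 0, 0], 0]]' | python3 jog.py; echo '[[[0, 0, 0.003], 0], [[0, 0, 0.002], 0], [[0, 0, 0], 0]]' | python3 jog.py
```

```text
time: 4.75
tcp_pos: [0.5607, -0.005, 0.0797]
ee_rot: [0.0, 0.994, -0.105, -0.0]
contact_force: [-0.5, 0.2, -0.2]
finger_gap: 0.012
gripper_force: 0.0
time: 5.05
tcp_pos: [0.5608, -0.005, 0.075]
ee_rot: [0.0, 0.994, -0.105, -0.0]
contact_force: [0.0, -0.0, 0.1]
finger_gap: 0.012
gripper_force: 0.0
```

```bash
echo '[[[0, 0, 0.002], 0], [[0, 0, 0.002], 0], [[0, 0, 0], 0]]' | python3 jog.py; echo '[[[0, 0, 0.002], 0], [[0, 0, 0.001], 0], [[0, 0, 0], 0]]' | python3 jog.py ; echo '[[[0, 0, 0.002], 0], [[0, 0, 0], 0]]' | python3 jog.py
```

```text
time: 5.35
tcp_pos: [0.5607, -0.0049, 0.0711]
ee_rot: [-0.0, 0.994, -0.105, -0.0]
contact_force: [-0.4, 0.1, -0.1]
finger_gap: 0.0117
gripper_force: 0.0
time: 5.65
tcp_pos: [0.5607, -0.005, 0.0683]
ee_rot: [0.0, 0.994, -0.105, -0.0]
contact_force: [-0.2, -0.8, -0.3]
finger_gap: 0.0123
gripper_force: 0.0
time: 5.85
tcp_pos: [0.5607, -0.005, 0.0661]
ee_rot: [0.0, 0.994, -0.105, -0.0]
contact_force: [0.0, 0.6, -0.3]
finger_gap: 0.0121
gripper_force: 0.0
```

```bash
echo '[[[0, 0, 0.002], 0], [[0, 0, 0], 0]]' | python3 jog.py | grep -E 'pos|force:'; echo '[[[0, 0, 0.002], 0], [[0, 0, 0], 0]]' | python3 jog.py| grep -E 'pos|force:'
```

```text
tcp_pos: [0.5607, -0.0049, 0.0641]
contact_force: [-0.1, 0.4, 0.3]
gripper_force: 0.0
tcp_pos: [0.5607, -0.005, 0.0621]
contact_force: [-0.1, 0.8, 0.2]
gripper_force: 0.0
```

Run:
```python
from geo import *
a=cams.capture("wrist")[200:400,200:430,::-1];b=cams.capture("scene")[190:290,260:375,::-1]
cv2.imwrite("pics/c3.png",np.vstack([cv2.resize(a,(690,600))[:300],cv2.resize(b,(345,300)).repeat(1,0)[:, :].copy() if 0 else cv2.copyMakeBorder(cv2.resize(b,(345,300)),0,0,0,345,0)]))
```

```text
(no output)
```

View pics/c3.png

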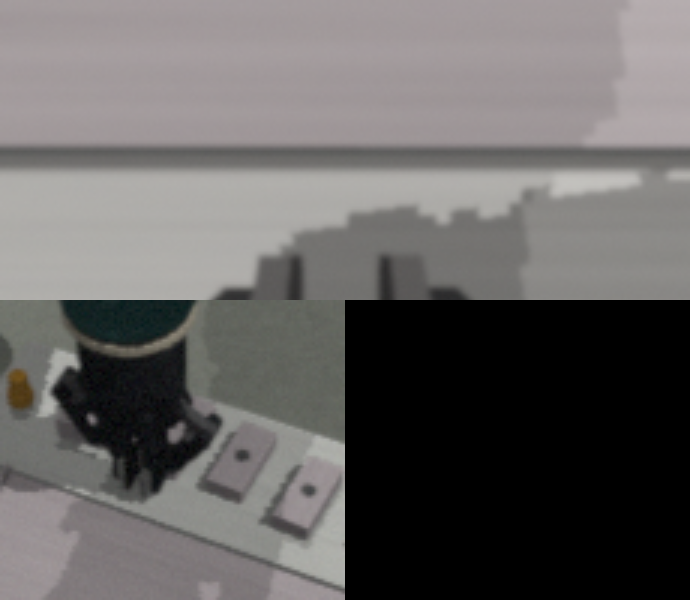

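The fingertips are at wrist row 285, just above their own shadow on the shelf. I'll keep probing in small steps.

```bash
echo '[[[0, 0, 0.002], 0], [[0, 0, 0], 0]]' | python3 jog.py | grep -E 'pos|contact'; echo '[[[0, 0, 0.002], 0], [[0, 0, 0], 0]]' | python3 jog.py| grep -E 'pos|contact'
python3 - <<'E'
from geo import *
s=sensors.sense();t=s["tcp_pos"]
for h in (0,.01,.02,.03,.04):print(h,proj(ms,t+[0,0,h]),proj(cams.camera_model("wrist"),t+[0,0,h]))
print(tobal(t),t,s["contact_force"])
E
```

```text
tcp_pos: [0.5607, -0.005, 0.0602]
contact_force: [0.6, -0.3, 0.3]
tcp_pos: [0.5607, -0.005, 0.0581]
contact_force: [0.6, 0.0, -0.7]
0 [307.27781811 259.86220411] [312.89358462 276.58647475]
0.01 [307.11264524 257.25932689] [312.87762648 284.5389731 ]
0.02 [306.94511524 254.61930467] [312.85984885 293.39819051]
0.03 [306.77517727 251.94133658] [312.83992172 303.32857374]
0.04 [306.60277905 249.2245986 ] [312.81743018 314.53689477]
[-0.02047489 -0.0594054 ] [ 0.56066395 -0.00496439  0.05811514] [ 0.63536127  0.0152215  -0.70142202]
```

```bash
for i in 1; do :; done; echo '[[[0, 0, 0.001], 0], [[0, 0, 0.001], 0], [[0, 0, 0], 0]]' | python3 jog.py | grep -E 'pos|contact'; echo '[[[0, 0, 0.001], 0], [[0, 0, 0.001], 0], [[0, 0, 0], 0]]' | python3 jog.py| grep -E 'pos|contact'; echo '[[[0, 0, 0.001], 0], [[0, 0, 0], 0]]' | python3 jog.py| grep -E 'pos|contact'
```

```text
tcp_pos: [0.5609, -0.005, 0.0569]
contact_force: [-3.4, -0.0, 5.8]
tcp_pos: [0.561, -0.005, 0.0568]
contact_force: [-13.5, -0.6, 25.9]
tcp_pos: [0.561, -0.005, 0.0568]
contact_force: [-20.4, 0.5, 36.7]
```

```bash
echo '[[[0, 0, -0.02], 0], [[0, 0, -0.02], 0], [[-0.04, 0, 0], 0], [[-0.04, 0, 0], 0], [[-0.032, 0, 0], 0], [[0, 0, 0], 0], [[0, 0, 0.02], 0], [[0, 0, 0], 0], [[0, 0, 0], 0]]' | python3 jog.py
python3 - <<'E'
from geo import *
s=sensors.sense();print(tobal(s["tcp_pos"]),s["tcp_pos"],s["contact_force"])
E
```

```text
time: 8.45
tcp_pos: [0.4514, 0.0183, 0.0735]
ee_rot: [0.0, 0.994, -0.105, -0.0]
contact_force: [0.2, 0.9, 0.6]
finger_gap: 0.0118
gripper_force: 0.0
[-0.13218852 -0.05941256] [0.451409  0.0183442 0.0735285] [0.15586377 0.89989418 0.60135877]
```

```bash
echo '[[[0, 0, 0.0135], 0], [[0, 0, 0], 0], [[0.012, 0, 0], 0], [[0.012, 0, 0], 0], [[0.01, 0, 0], 0]]' | python3 jog.py; echo '[[[0.01, 0, 0], 0], [[0.01, 0, 0], 0], [[0, 0, 0], 0]]' | python3 jog.py
python3 - <<'E'
from geo import *
m=cams.camera_model("wrist");a=cams.capture("wrist")[:,:,::-1]
cv2.imwrite("pics/w4.png",a)
E
```

```text
time: 8.95
tcp_pos: [0.4858, 0.0111, 0.0601]
ee_rot: [-0.0, 0.994, -0.105, -0.0]
contact_force: [-3.6, 0.8, 2.5]
finger_gap: 0.0119
gripper_force: 1.8
time: 9.25
tcp_pos: [0.5053, 0.0068, 0.0599]
ee_rot: [0.0, 0.994, -0.105, 0.0]
contact_force: [0.0, 1.0, -0.3]
finger_gap: 0.0118
gripper_force: 0.0
```

View pics/w4.png

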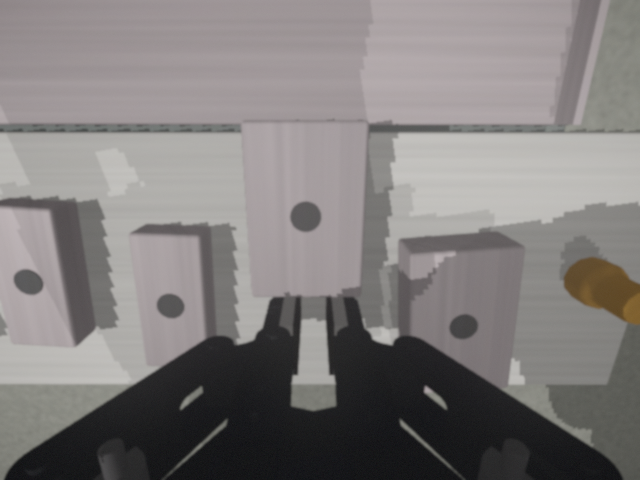

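The large weight, with its dot at (305,216), is now being pushed squarely and its front is at the edge. Next I'll compute the offset and the remaining distance.

Run:
```python
from geo import *
m=cams.camera_model("wrist");s=sensors.sense();t=tobal(s["tcp_pos"]);d=tobal(onz(m,305,216,.107));print(t,d,"rear-tcp",d[0]-.035-t[0], "tcp for rear at .018:", .018-(d[0]-.035-t[0]))
```

```text
[-0.07779827 -0.05943231] [-0.03077359 -0.05646576] rear-tcp 0.012024672526379704 tcp for rear at .018: 0.005975327473620295
```

```bash
echo '[[[0.012, -0.002, 0], 0], [[0.012, 0, 0], 0], [[0.012, 0, 0], 0], [[0.012, 0, 0], 0], [[0.01, 0, 0], 0], [[0.008, 0, 0], 0], [[0.008, 0, 0], 0], [[0.007, 0, 0], 0], [[0, 0, 0], 0]]' | python3 jog.py; echo '[[[-0.04, 0, 0], 0], [[0, 0, -0.03], 0], [[-0.05, 0, -0.01], 0], [[-0.05, 0.03, 0], 0], [[0, 0.03, 0], 0], [[0, 0, 0], 0]]' | python3 jog.py
cat > look.py <<'E'
from geo import *
import sys
np.set_printoptions(precision=4,suppress=True)
s=sensors.sense();m=cams.camera_model("wrist");a=cams.capture("wrist");b=cams.capture("scene")
n=sys.argv[1];cv2.imwrite(f"pics/w{n}.png",a[:,:,::-1]);cv2.imwrite(f"pics/s{n}.png",b[:,:,::-1])
print("t",s["time"],"tcp",tobal(s["tcp_pos"]),s["tcp_pos"][2])
g=cv2.cvtColor(a,cv2.COLOR_RGB2GRAY)
# hub/needle in scene dial
x0,y0=375,295;z=cv2.resize(b[y0:375,x0:465],(675,600),interpolation=cv2.INTER_CUBIC);k=z.max(2)
# needle/hub polar dark profile on face plane
t=np.radians(50);N=np.array([*(ex*np.cos(t)),np.sin(t)]);U=np.array([*(-ex*np.sin(t)),np.cos(t)]);R=np.cross(U,N)
D=np.array([0.7268,0.266,.095]);o,d=ray(ms,375+327/7.5,295+317/7.5);H=o+d*((D-o)@N)/(d@N)
gb=cv2.cvtColor(b,cv2.COLOR_RGB2GRAY).astype(np.float32)
def prof(r0,r1):
    P=[]
    for ang in range(-100,80,2):
        v=U*np.cos(np.radians(ang))+R*np.sin(np.radians(ang))
        uv=np.array([proj(ms,H+r*v) for r in np.linspace(r0,r1,12)],np.float32)
        P.append(cv2.remap(gb,uv[None,:,0],uv[None,:,1],cv2.INTER_LINEAR).mean())
    return np.array(P)
A=np.arange(-100,80,2)
for r in((.012,.024),(.026,.036),(.038,.048)):
    p=prof(*r);i=np.argsort(p)[:9];print(r,"median",np.median(p).round(),[(int(A[j]),int(p[j])) for j in sorted(i)])
E
python3 look.py 5
```

```text
time: 10.2
tcp_pos: [0.5845, -0.008, 0.06]
ee_rot: [0.0, 0.994, -0.105, 0.0]
contact_force: [-1.1, 0.7, 0.3]
finger_gap: 0.0123
gripper_force: 0.0
time: 10.8
tcp_pos: [0.4422, -0.0365, 0.1006]
ee_rot: [0.0, 0.994, -0.106, 0.001]
contact_force: [-0.7, 0.4, 0.5]
finger_gap: 0.0121
gripper_force: 0.0
t 10.8 tcp [-0.1298 -0.115 ] 0.10060804172949203
(0.012, 0.024) median 122.0 [(-54, 85), (-52, 77), (-50, 67), (-48, 58), (-46, 52), (-44, 52), (-42, 58), (-40, 70), (-38, 84)]
(0.026, 0.036) median 112.0 [(-60, 88), (-58, 84), (-56, 83), (-54, 87), (-48, 81), (-46, 65), (-44, 53), (-42, 59), (-40, 78)]
(0.038, 0.048) median 123.0 [(-44, 76), (-42, 77), (-24, 76), (-22, 64), (-20, 57), (-18, 73), (6, 69), (8, 60), (10, 66)]
```

```bash
cat > dots.py <<'E'
from geo import *
import sys
def dots(im,m,x0=0,y0=0,lo=40,hi=1200):
    g=cv2.cvtColor(im,cv2.COLOR_BGR2GRAY);k=(g<115).astype(np.uint8)
    out=[]
    for c in cv2.findContours(k,cv2.RETR_LIST,cv2.CHAIN_APPROX_NONE)[0]:
        A=cv2.contourArea(c)
        if lo<A<hi:
            (x,y),(w,h),_=cv2.minAreaRect(c);
            if 4*A/np.pi/(w*h)>.9 and max(w,h)/min(w,h)<1.4: out.append((round(x),round(y),round(A),tobal(onz(m,x,y,.104)).round(3)))
    return out
E
python3 - <<'E'
from dots import *
m=cams.camera_model("wrist")
for d in dots(cv2.imread("pics/w5.png"),m): print(d)
print("adapter",[tobal(tri(mt,(389,268),ms,(267,218))[0]),tobal(onz(mt,389,268,.11))])
E
sed -e 's/a=cams.capture("wrist");b=cams.capture("scene")/a=b=cv2.imread("pics\/scene0.png")[:,:,::-1].copy()/' -e '/imwrite/d' look.py | sed 's/^n=.*//' > /tmp/l0.py; PYTHONPATH=. python3 /tmp/l0.py 0
```

```text
(331, 188, 380, array([-0.079, -0.122]))
(80, 174, 366, array([-0.071,  0.002]))
adapter [array([-0.06408608, -0.18928835]), array([-0.06381023, -0.19081167])]Traceback (most recent call last):
  File "/tmp/l0.py", line 1, in <module>
    from geo import *
  File "geo.py", line 1, in <module>
    from h import *
  File "h.py", line 1, in <module>
    import numpy as np, cv2
ModuleNotFoundError: No module named 'cv2'
```

```bash
cp /tmp/l0.py l0.py; python3 l0.py 0; echo '[[[-0.004, 0.006, 0.02], 0], [[0, 0, 0.02], 0], [[0, 0, 0.0006], 0], [[0.012, 0, 0], 0], [[0.013, 0, 0], 0], [[0.014, 0, 0], 0], [[0.014, 0, 0], 0], [[0.014, 0, 0], 0], [[0.012, 0, 0], 0], [[0, 0, 0], 0]]' | python3 jog.py
python3 - <<'E'
from dots import *
m=cams.camera_model("wrist");s=sensors.sense();cv2.imwrite("pics/w6.png",cams.capture("wrist")[:,:,::-1])
t=tobal(s["tcp_pos"]);print(t)
for d in dots(cv2.imread("pics/w6.png"),m): print(d)
E
```

```text
t 10.9 tcp [-0.1291 -0.1133] 0.10023096356309023
(0.012, 0.024) median 119.0 [(-82, 79), (-80, 74), (-78, 67), (-76, 57), (-74, 48), (-72, 43), (-70, 44), (-68, 52), (-66, 66)]
(0.026, 0.036) median 108.0 [(-82, 85), (-80, 85), (-78, 87), (-76, 83), (-74, 67), (-72, 48), (-70, 42), (-68, 57), (-66, 84)]
(0.038, 0.048) median 118.0 [(-72, 70), (-70, 61), (-24, 73), (-22, 61), (-20, 55), (-18, 70), (6, 66), (8, 58), (10, 65)]
time: 11.9
tcp_pos: [0.5163, -0.056, 0.0589]
ee_rot: [-0.0, 0.995, -0.105, -0.0]
contact_force: [0.3, 0.1, 0.1]
finger_gap: 0.0119
gripper_force: 0.0
[-0.0531958  -0.11859316]
(48, 352, 416, array([-0.07, -0.  ]))
(332, 216, 643, array([-0.007, -0.126]))
(128, 54, 975, array([ 0.049, -0.057]))
```

```bash
echo '[[[0.01, 0.004, 0], 0], [[0.01, 0, 0], 0], [[0.01, 0, 0], 0], [[0.008, 0, 0], 0], [[0.007, 0, 0], 0], [[0.006, 0, 0], 0], [[0.005, 0, 0], 0], [[0, 0, 0], 0]]' | python3 jog.py; echo '[[[-0.04, 0, 0], 0], [[0, 0, -0.03], 0], [[-0.05, 0, -0.01], 0], [[-0.05, -0.04, 0], 0], [[0, -0.04, 0], 0], [[0, -0.04, 0], 0], [[0, 0, 0], 0]]' | python3 jog.py; python3 look.py 7;python3 - <<'E'
from dots import *
m=cams.camera_model("wrist")
for d in dots(cv2.imread("pics/w7.png"),m): print(d)
im=cams.capture("top");cv2.imwrite("pics/t7.png",im[:,:,::-1])
for d in dots(im[:,:,::-1].copy(),mt,lo=5,hi=40): print(d)
E
```

```text
time: 12.75
tcp_pos: [0.5697, -0.072, 0.0592]
ee_rot: [0.0, 0.994, -0.105, 0.0]
contact_force: [0.1, 0.0, -0.7]
finger_gap: 0.0121
gripper_force: 0.0
time: 13.45
tcp_pos: [0.4674, 0.067, 0.0996]
ee_rot: [-0.001, 0.995, -0.103, 0.001]
contact_force: [0.4, -0.3, 0.6]
finger_gap: 0.0117
gripper_force: 0.0
t 13.45 tcp [-0.1267 -0.0085] 0.0995537665310196
(0.012, 0.024) median 120.0 [(-18, 85), (-16, 80), (-14, 70), (-12, 62), (-10, 54), (-8, 53), (-6, 59), (-4, 72), (-2, 86)]
(0.026, 0.036) median 114.0 [(-22, 79), (-20, 77), (-12, 71), (-10, 55), (-8, 44), (-6, 45), (-4, 56), (-2, 67), (0, 80)]
(0.038, 0.048) median 122.0 [(-24, 74), (-22, 62), (-20, 55), (-18, 64), (-8, 70), (-6, 63), (6, 68), (8, 58), (10, 64)]
(290, 179, 378, array([-0.071,  0.   ]))
(51, 170, 356, array([-0.067,  0.117]))
(170, 155, 388, array([-0.06 ,  0.058]))
(44, 399, 6, array([-0.487,  0.462]))
(284, 357, 6, array([-0.295, -0.012]))
(522, 294, 27, array([-0.059, -0.477]))
(539, 291, 31, array([-0.044, -0.511]))
(576, 269, 31, array([ 0.02 , -0.581]))
(339, 261, 7, array([-0.07 , -0.082]))
(592, 253, 22, array([ 0.061, -0.61 ]))
(338, 249, 6, array([-0.046, -0.076]))
(370, 212, 8, array([ 0.048, -0.129]))
(407, 212, 13, array([ 0.066, -0.206]))
(408, 207, 13, array([ 0.077, -0.206]))
(338, 206, 8, array([ 0.048, -0.055]))
```

The needle reads about -7° and the marker's middle about -6.3°. I'll raise the arm clear and check once more.

```bash
echo '[[[0, 0, -0.04], 0], [[-0.03, 0.04, -0.04], 0], [[-0.02, 0.05, 0], 0], [[0, 0.05, 0], 0], [[0, 0.05, 0], 0], [[0, 0.05, 0], 0], [[0, 0.05, 0], 0], [[0, 0, 0], 0], [[0, 0, 0], 0]]' | python3 jog.py | head -2; python3 look.py 8
python3 - <<'E'
from h import *
t=cams.capture("top")[145:310,180:420,::-1];s=cv2.imread("pics/s8.png")
a=cv2.resize(t,(436,300),interpolation=cv2.INTER_CUBIC);b=cv2.resize(s[195:375,225:460],(392,300),interpolation=cv2.INTER_CUBIC);c=cv2.resize(s[295:375,375:465],(338,300),interpolation=cv2.INTER_CUBIC)
o=np.zeros((600,800,3),np.uint8);o[:300,:436]=a;o[300:,:392]=b;o[300:,400:738]=c;cv2.imwrite("pics/fin.png",o)
E
```

```text
time: 14.5
tcp_pos: [0.3671, -0.2008, 0.17]
t 14.5 tcp [-0.1689 -0.2914] 0.17004647782752588
(0.012, 0.024) median 119.0 [(-18, 85), (-16, 80), (-14, 71), (-12, 62), (-10, 55), (-8, 53), (-6, 58), (-4, 71), (-2, 85)]
(0.026, 0.036) median 113.0 [(-22, 79), (-20, 78), (-12, 71), (-10, 56), (-8, 45), (-6, 46), (-4, 57), (-2, 69), (0, 81)]
(0.038, 0.048) median 122.0 [(-24, 75), (-22, 62), (-20, 55), (-18, 65), (-8, 71), (-6, 62), (6, 69), (8, 59), (10, 65)]
```

View pics/fin.png

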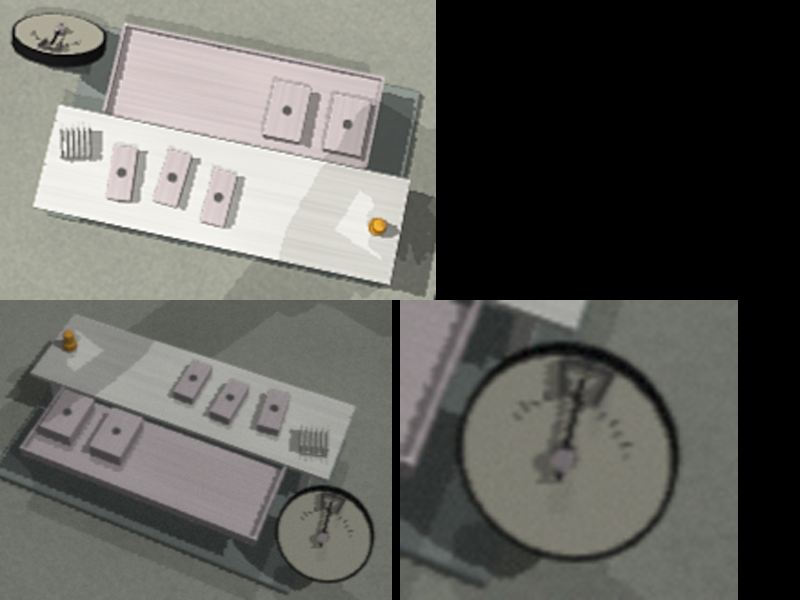

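Both large weights lie flat on the pan, clear of the shelf, at top crop (287,110) and (347,124). The three small ones, the heat sink and the adapter are undisturbed, and the needle tip at about (580,375) stands between the prongs.

```bash
python3 -c "
from bench import robot, cams, ticket, sensors
print(ticket.close_job())"
```

```text
the job is handed in; nothing more can be done
None
```

I pushed both large weights onto the pan and handed the job in; in the last pictures the needle stood midway between the marker's prongs, both weights lay flat and clear of the shelf, and the small weights, heat sink and adapter looked undisturbed.

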